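Load the crusher and hold the tong callipers at the feed-size line

ROBOT

A 6-joint arm with a two-finger parallel gripper is mounted at the origin on the work surface. World frame = base frame: x ahead of the robot, y to its left, z up, the work surface at z = 0. Lengths are in m, angles in rad, forces in N, time in s.
With the tool pointing down it reaches from about 0.275 to 0.875 m from the base axis. Payload 12.5 kg.
Tool frame: the origin (TCP) lies at the very end of the fingers, on their centre line; the grasp point (between the pads) lies 19 mm behind it; x points along the fingers, y is the direction in which the jaws open and shut, and the axes are right-handed (so a half turn about x gives the same grasp; the last joint's range is limited). The gripper opens to 85 mm and grips with 20 to 120 N. Pads are 22 mm wide; open, the fingers measure 114 mm over their backs; the gripper's body (76 mm by 85 mm) begins 54 mm behind the grasp point. The pads swing forward as they close: fully open they stand 13 mm farther back than shut.
Start: joints at [1.145, 0.351, 1.652, -0, 1.139, -0.085], TCP at [0.184, 0.518, 0.231] pointing down, gripper open.
Joint ranges: [-2.75, 2.75], [-0.79, 2.1], [0.01, 2.65], [-1.57, 4.71], [0.07, 3.14], [-2.87, 2.87]. Speed limits (rad/s): [2.22, 2.22, 2.79, 3.14, 3.14, 3.14].

INTERFACE

Orientations are given as a 3x3 rotation matrix whose columns are the frame's x, y, z axes.
In Python, from bench import manip gives the robot as it stands. Calls block until the motion is done:
- manip.move_ptp(position, orientation): joint-space move of the TCP to a pose.
- manip.move_l(position, attitude=None, max_speed=0.15): straight line of the TCP; attitude=None keeps the orientation; max_speed is the mean speed in m/s.
- manip.move_j(angles): joint-space move.
- manip.set_gripper(opening, effort=None): opening from 0.0 (shut) to 1.0 (fully open); effort is the grip in N (None keeps the last); returns when the fingers have stopped.
- manip.dwell(seconds).
- manip.inverse_kinematics(position, orientation): joint angles nearest the present ones, or None.
- manip.grab_frame(name): name is "scene" or "side" or "wrist"; returns (picture, depth): 420x560x3 uint8, red, green, blue; 420x560 float32, m along the optical axis (not along the pixel's ray), 0 where there is no reading.
- manip.get_calibration(name): a dict with "camera_matrix" (3x3 intrinsics, pixels), "R" (3x3) and "t" (3): a world point X has camera coordinates R X + t. Camera axes: x right, y down, z forward; pixel columns grow to the right and rows downward; lengths in m; the calibration is good to about 2 mm. A picture is of the moment at which its call begins: read the wrist's pose just before it. get_calibration takes no time and is no camera call; for the wrist camera it gives the pose at the moment of the call.
A pose or a line that the arm cannot do raises manip.Unreachable and nothing moves.
- manip.sign_off(): hands the job in, once; it reports no verdict.
Trained networks look in the newest picture that a camera, given by its name, has taken for a name from the list of things; names that differ only in an ending like _2 or _b are one class to them, and where a whole thing is asked for, a point or a joint stands for the part that bears it (a point fixed in the world has none). Each returns a list of dicts, best first, with "confidence" (0 to 1); they miss things now and then, are a little off and sometimes report something else, mostly with a low value. They report only what shows in the picture. A call takes as long as a camera call.
- manip.look_for(camera, name): "at" ([x, y, z] in m, in world coordinates, good to about 4 mm: the middle of the surface that is visible of it).
Readings, each from a call of its own:
- manip.current_time(): time.
- manip.current_qpos(): joint angles.
- manip.current_joint_vel(): joint speeds.
- manip.current_joint_torque(): joint torques, N m.
- manip.current_ee_pos(): TCP position.
- manip.current_tcp_rot(): TCP orientation.
- manip.current_force(): force on the tool from outside, world axes, zero at the start.
- manip.current_ft_torque(): the same for the moment, N m.
- manip.current_grip_width(): opening from 0.0 (shut) to 1.0 (fully open).
Only numpy, scipy, OpenCV 4.12 (cv2) and the standard library are available. Lean on these libraries where they do the work, as an engineer would, in place of code of your own. Each camera call takes 0.05 s, during which the arm holds its last target.

TASK

Tip the four checked lumps of oilcake into the crusher's feed hopper by swinging up its hinged feed tray, and bring the empty tray back down onto its rest. Then pick up the sprung tong callipers, squeeze them until the tips are 24 mm apart (the long line on their cross bar), and finish holding them level with the tips over the middle of the white dish, about 10 cm above the bench, the gap steady at that line: I shall try the lumps in the dish between the tips while you hold. Leave the other things on the bench, and the lumps in the dish, where they are.

Things in the scene. Friction and masses are not known exactly. Their poses are not given: they have to be found in the camera images.
- hopper (a point): Middle of the mouth of the crusher's feed hopper, 145 mm above the bench: open steel box, 172 mm along its x, 140 mm along its y inside, sloping floor about 70 mm down; cheeks rise 30 mm above the mouth. y points from the cream cabinet (290 mm wide and high, from y = -65 mm back) to the feed tray, z up. The crusher's place and yaw vary.
- tray_hinge (a point): Middle of the hinge of the feed tray, on the front edge of the hopper's mouth, 145 mm above the bench; the hinge line runs along its x axis; its y axis points along the lowered tray towards the handle, z up.
- tray_handle (a point): Middle of the tray's handle: round steel bar, 12 mm thick, 116 mm long, parallel to the hinge, 195 mm out from it and 14 mm above it (159 mm above the bench) when down. Held by two rods 100 mm apart, bar centre 53 mm from the tray's end wall. Can be pinched from above, fingers astride the bar between the rods; the bar may turn in the fingers as the tray swings.
- tray (a joint): Swing of the feed tray, rad: 0 lowered (level, on its rest), grows as the handle end is lifted, stop at 1.15. It sinks back by its own weight. Steel pan 152 x 142 mm, 0.4 kg, 28 mm walls, open towards the hopper; the lumps slide off into the hopper when it is raised to 0.8 to 1.1.
- lump0_mid (a point): Centre of one of the four checked lumps of pressed oilcake lying in the feed tray: brown rounded block about 36 x 28 x 22 mm, 18 to 36 g.
- lump1_mid (a point): Centre of one of the four checked lumps of pressed oilcake lying in the feed tray: brown rounded block about 36 x 28 x 22 mm, 18 to 36 g.
- lump2_mid (a point): Centre of one of the four checked lumps of pressed oilcake lying in the feed tray: brown rounded block about 36 x 28 x 22 mm, 18 to 36 g.
- lump3_mid (a point): Centre of one of the four checked lumps of pressed oilcake lying in the feed tray: brown rounded block about 36 x 28 x 22 mm, 18 to 36 g.
- tongs_grip (a point): Centre line of the sprung tong callipers at their finger rests, half-way up their 14 mm height. x points along them to the tips (110 mm ahead), y to the arm with the cross bar, z up. Relaxed they are 44 mm wide over the outsides here. The flat finger rests reach from 60 mm behind to 30 mm ahead of this point.
- tongs: The tong callipers: plain steel tweezers lying flat on the bench, 230 mm long, 14 mm high, 80 g. Axes as tongs_grip, origin 7 mm below it. A cross bar 12 mm wide, fixed to one arm, lies over both arms 54 to 66 mm ahead of the origin, with one long line and shorter ones; it sticks out up to 29 mm beyond the other arm when squeezed.
- tongs_arm (a joint): How far the arms are squeezed, rad: 0 relaxed (tips 50 mm apart), 0.118 at the long line (tips 24 mm apart), stop at 0.2. At the line the finger rests are parallel, 32 mm over their outsides, and push back with about 6 N; each 1 mm less between the fingers closes the tips by about 2.1 mm. The finger opening tells the gap more finely than this reading (noise 0.01).
- tip_a (a point): Inner face of the tip of the arm with the cross bar, half-way up, 5 mm from its end.
- tip_b (a point): Inner face of the other tip, likewise; its distance from tip_a is the tip gap.
- dish_mid (a point): Middle of the inner floor (4 mm above the bench) of the white round dish, 170 mm across the rim, 26 mm high, which holds two unchecked lumps.
- loose0: Unchecked lump in the dish, 37 x 31 x 25 mm, to be left alone; origin on its underside.
- loose1: The other unchecked lump in the dish, 34 x 29 x 27 mm, to be left alone; origin on its underside.
- sieve: Steel test sieve, 200 mm across, 50 mm high, standing on the bench; a bystander; origin under its centre.
- brush: Sieve brush lying on the bench; a bystander.
- jar_a: Clear sample jar with white lid, 60 mm across, 85 mm high; a bystander; origin under its centre.
- jar_b: Another such jar; a bystander; origin under its centre.
- mortar: White porcelain bowl, 96 mm across, 55 mm high; a bystander; origin under its centre.
- weight: Steel check weight with a knob, 34 mm across, 47 mm high; a bystander; origin under its centre.

How it is judged:
By the outcome, as a careful person would: the job done as asked, in the order asked, and still so for the second after the job is handed in, while the arm keeps its last pose, push and grip.
It also fails if it takes over 61 s, if anything falls off the work surface, if the arm or the gripper's body presses on something with over 40 N, if the wrist force passes 120 N, or if a joint passes its speed limit or range.

## Working session

There is one attempt and no reset: what is moved stays moved. The work goes in short steps, each a Python script; the robot and the scene stay as the last script left them, time stands still between calls to the robot, and variables do not carry over. Pictures are saved under pics/ and viewed, and the job is handed in when it is done.

```bash
ls; mkdir -p pics
python3 - <<'E'
from bench import manip as m
import cv2
print(m.current_time())
for c in ["scene","side","wrist"]:
    p,d=m.grab_frame(c); cv2.imwrite(f"pics/{c}0.png",p[:,:,::-1])
    k=m.get_calibration(c); print(c,k["camera_matrix"].tolist(),(-k["R"].T@k["t"]).round(3),k["R"][2].round(2))
for c in ["scene","side"]:
  for n in ["tray_handle","tray_hinge","hopper","tongs_grip","tongs","tip_a","dish_mid","lump0_mid","loose0","sieve","brush","jar_a","mortar","weight"]:
    r=m.look_for(c,n); print(c,n,[(x["at"] if isinstance(x["at"],list) else x["at"].round(3).tolist(),round(x["confidence"],2)) for x in r[:4]])
print(m.current_time())
E
```

```text
pics
0.0
scene [[506.0225093656759, 0.0, 286.7176677529918], [0.0, 506.0225093656759, 210.76991859686402], [0.0, 0.0, 1.0]] [1.631 0.782 1.276] [-0.61 -0.41 -0.68]
side [[402.1125921501607, 0.0, 281.0576198795865], [0.0, 402.1125921501607, 206.46592188958996], [0.0, 0.0, 1.0]] [ 0.27  -0.568  0.922] [ 0.31  0.59 -0.74]
wrist [[360.7157024240379, 0.0, 277.2082048362158], [0.0, 360.7157024240379, 203.85638405236566], [0.0, 0.0, 1.0]] [0.115 0.542 0.373] [ 0.27 -0.1  -0.96]
scene tray_handle [([0.4917, -0.2673, 0.1604], 0.89)]
scene tray_hinge [([0.5923, -0.5118, 0.1736], 0.57)]
scene hopper [([0.5905, -0.5067, 0.1776], 0.69), ([0.4665, -0.3089, 0.1698], 0.36)]
scene tongs_grip [([0.4544, 0.239, 0.0097], 0.74)]
scene tongs [([0.4516, 0.2415, 0.0118], 0.75)]
scene tip_a [([0.453, 0.2392, 0.0134], 0.93), ([0.4334, 0.2242, 0.0115], 0.55)]
scene dish_mid []
scene lump0_mid []
scene loose0 [([0.6656, 0.1114, 0.0315], 0.69), ([0.6033, 0.0813, 0.0267], 0.44)]
scene sieve [([0.5149, 0.5823, 0.0273], 0.63)]
scene brush [([0.761, -0.016, 0.0235], 0.6), ([0.5187, 0.091, 0.03], 0.47)]
scene jar_a [
[... 609 characters left out ...]
 0.0065], 0.86), ([0.4353, 0.2248, 0.0069], 0.65), ([0.5125, 0.0816, 0.0263], 0.54), ([0.5983, 0.0726, 0.029], 0.26)]
side dish_mid [([0.635, 0.1071, 0.007], 0.97)]
side lump0_mid [([0.463, -0.3151, 0.1641], 0.87), ([0.7459, -0.0227, 0.0136], 0.45), ([0.7369, 0.2614, 0.0381], 0.22)]
side loose0 [([0.6608, 0.1046, 0.0302], 0.65), ([0.599, 0.0698, 0.0269], 0.5)]
side sieve [([0.505, 0.5712, 0.0277], 0.71), ([0.5269, -0.2567, 0.1661], 0.66)]
side brush [([0.749, -0.0209, 0.0163], 0.9)]
side jar_a [([0.4125, 0.0613, 0.0618], 0.89)]
side mortar [([0.7388, 0.2608, 0.0359], 0.6)]
side weight [([0.5042, 0.5702, 0.0254], 0.73), ([0.5122, 0.0825, 0.0287], 0.58), ([0.5259, -0.2549, 0.1656], 0.47)]
1.55
```

View pics/scene0.png

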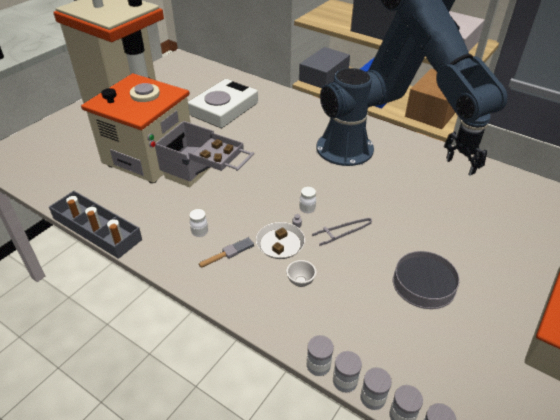

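View pics/side0.png

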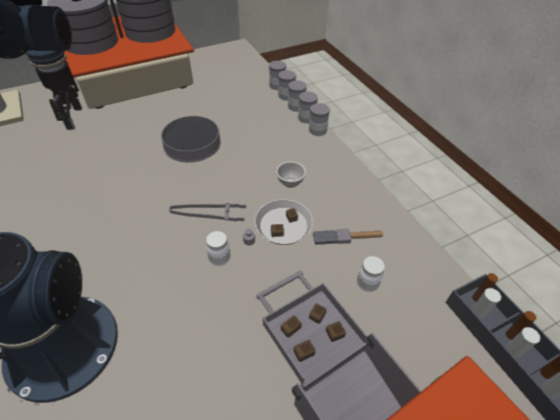

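View pics/wrist0.png

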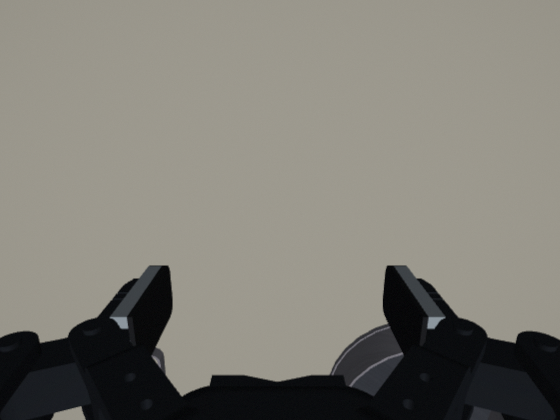

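The scene and side pictures show the tray with 4 lumps (side 315,330), its handle bar (side ~283,285), the tongs (side 170–245,212, with the cross bar near 230), the dish (283,222), the weight (249,237) and a jar (217,244). I'll zoom in for exact measurement.

```bash
cat > h.py <<'E'
import numpy as np,cv2
from bench import manip as m
def grab(c,name=None):
    k=m.get_calibration(c); p,d=m.grab_frame(c)
    if name: np.savez(name,p=p,d=d,K=k["camera_matrix"],R=k["R"],t=k["t"])
    return p,d,k["camera_matrix"],np.array(k["R"]),np.array(k["t"])
def cloud(d,K,R,t):
    v,u=np.mgrid[:d.shape[0],:d.shape[1]]
    C=np.stack([(u-K[0,2])/K[0,0]*d,(v-K[1,2])/K[1,1]*d,d],-1)
    return (C-t)@R
def onplane(u,v,z,K,R,t):
    r=R.T@np.array([(u-K[0,2])/K[0,0],(v-K[1,2])/K[1,1],1]); o=-R.T@t
    return o+r*(z-o[2])/r[2]
def proj(X,K,R,t):
    c=R@np.asarray(X)+t; return (K@c)[:2]/c[2]
E
python3 - <<'E'
from h import *
p,d,K,R,t=grab("side","side1.npz"); 
q,e,_,_,_=grab("scene","scene1.npz")
def crop(p,x0,y0,w,h,s,n): cv2.imwrite(n,cv2.resize(p[y0:y0+h,x0:x0+w,::-1],None,fx=s,fy=s,interpolation=cv2.INTER_CUBIC))
crop(p,160,190,150,70,5,"pics/s_tongs.png")
crop(p,250,265,120,100,6,"pics/s_tray.png")
crop(q,280,180,100,70,7,"pics/c_tongs.png")
crop(q,150,115,110,75,7,"pics/c_tray.png")
P=cloud(d,K,R,t)
for (u,v) in [(270,290),(281,284),(290,279),(300,277)]:
    print(u,v,P[v-2:v+3,u].round(3).tolist())
E
```

```text
270 290 [[0.458, -0.164, 0.165], [0.457, -0.165, 0.163], [0.457, -0.166, 0.161], [0.456, -0.168, 0.161], [0.455, -0.17, 0.16]]
281 284 [[0.486, -0.161, 0.165], [0.485, -0.163, 0.165], [0.484, -0.165, 0.165], [0.483, -0.166, 0.161], [0.483, -0.167, 0.16]]
290 279 [[0.509, -0.159, 0.165], [0.508, -0.16, 0.163], [0.507, -0.162, 0.163], [0.506, -0.164, 0.162], [0.506, -0.164, 0.159]]
300 277 [[0.532, -0.162, 0.162], [0.531, -0.165, 0.163], [0.531, -0.165, 0.16], [0.53, -0.167, 0.159], [0.529, -0.169, 0.157]]
```

View pics/s_tongs.png

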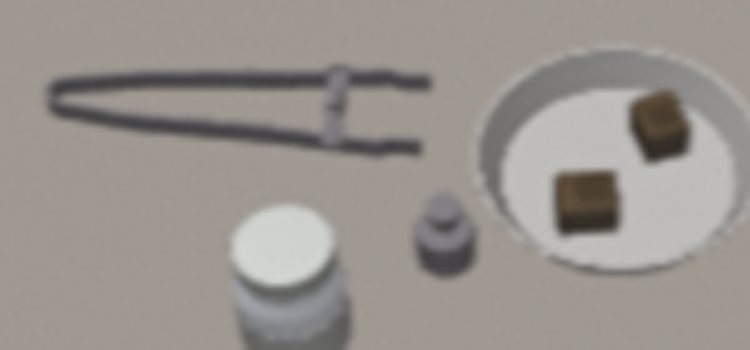

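View pics/s_tray.png

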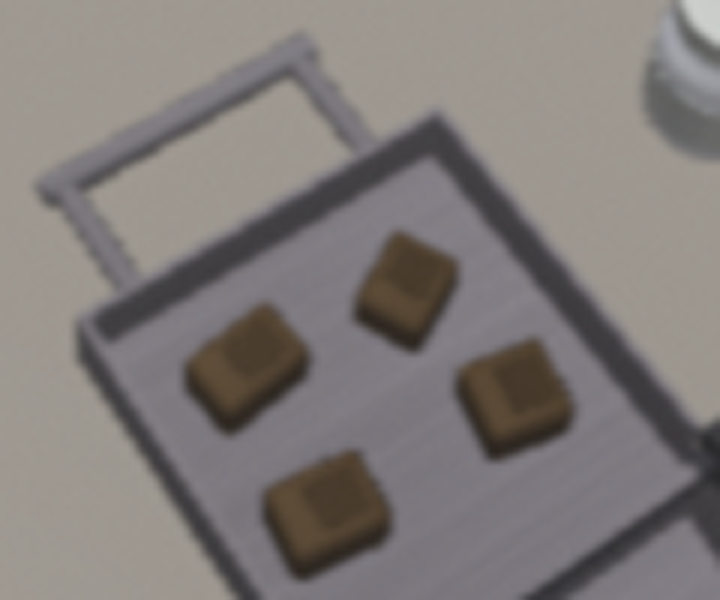

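View pics/c_tongs.png

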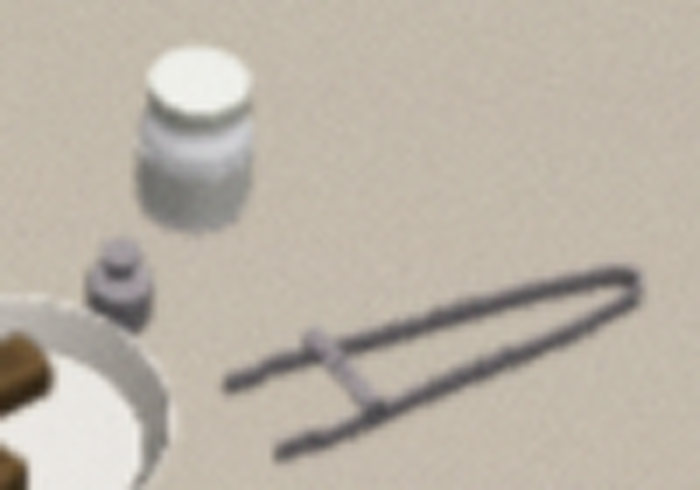

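Run:
```python
from h import *
z=np.load("side1.npz");P=cloud(z["d"],z["K"],z["R"],z["t"])
# handle points
s=P[265:310,245:320].reshape(-1,3); s=s[(s[:,2]>.152)&(s[:,2]<.172)]
print(len(s))
# tray floor & walls from heights
b=P[260:400,240:420].reshape(-1,3)
b=b[(b[:,2]>.15)&(b[:,2]<.19)]
# handle bar: far-from-crusher cluster; line by fit of topmost pts y>-0.185
h=s[s[:,1]>-.18]
top=h[h[:,2]>.160]
print(len(h),top.min(0).round(3),top.max(0).round(3))
c=h.mean(0);u=np.linalg.svd(h[:,:2]-c[:2])[2][0];print("c",c.round(4),"dir",u,np.degrees(np.arctan2(u[1],u[0])))
w=(h[:,:2]-c[:2])@u;print(np.percentile(w,[0,1,5,95,99,100]).round(4))
import numpy as np
# tongs
a=P[195:230,160:255].reshape(-1,3);a=a[(a[:,2]>.007)&(a[:,2]<.03)]
c=a.mean(0);u=np.linalg.svd(a[:,:2]-c[:2],full_matrices=False)[2][0];print(len(a),c,u);w=(a[:,:2]-c[:2])@u;print(w.min(),w.max())
```

```text
627
326 [ 0.425 -0.179  0.16 ] [ 0.54  -0.152  0.167]
c [ 0.484  -0.1651  0.1618] dir [-0.99739005 -0.07220173] -175.85954259351996
[-0.0561 -0.0542 -0.0507  0.0552  0.0586  0.0593]
361 [0.44904967 0.23691176 0.01209797] [-0.85811293  0.513461  ]
-0.10549090483708129 0.1263271860204535
```

Run:
```python
from h import *
z=np.load("side1.npz");K,R,t,d=z["K"],z["R"],z["t"],z["d"];P=cloud(d,K,R,t)
f=lambda x,y:(250+(x+.5)/6-.5,265+(y+.5)/6-.5)
for n,x,y,zz in [("barL",45,188,.159),("barR",305,45,.159),("cornL",85,325,.172),("cornR",437,118,.172),("farR",700,460,.172)]:
    u,v=f(x,y); print(n,(round(u,1),round(v,1)),onplane(u,v,zz,K,R,t).round(4),P[int(round(v))+1,int(round(u))].round(3))
# line through bar points by columns: highest-depth-edge; use mask of bar columns 262..296 z>.155
pts=[]
for u in range(262,296):
    col=P[268:300,u]; k=(col[:,2]>.155)&(col[:,2]<.17); 
    if k.any(): pts.append(col[k][:3].mean(0))   # top-most edge
pts=np.array(pts); a=np.polyfit(pts[:,0],pts[:,1],1);print("bar slope deg",np.degrees(np.arctan(a[0])),pts.mean(0))
# walls: points z in .165...178
b=P[270:420,255:420].reshape(-1,3);b=b[(b[:,2]>.168)&(b[:,2]<.18)&(b[:,1]>-.37)]
r=cv2.minAreaRect((b[:,:2]*1000).astype(np.float32));print(r,np.percentile(b[:,2],[5,50,95]))
# tongs plane pts from crop s_tongs
f=lambda x,y:(160+(x+.5)/5-.5,190+(y+.5)/5-.5)
for n,x,y,zz in [("tail",50,93,.007),("tipU",432,83,.014),("tipL",421,150,.014),("barU",338,72,.015),("barL",332,138,.015)]:
    u,v=f(x,y);print(n,onplane(u,v,zz,K,R,t).round(4))
```

```text
barL (257.1, 295.9) [ 0.4265 -0.166   0.159 ] [ 0.425 -0.168  0.158]
barR (300.4, 272.1) [ 0.5376 -0.1543  0.159 ] [ 0.535 -0.158  0.162]
cornL (263.8, 318.8) [ 0.4147 -0.2255  0.172 ] [ 0.414 -0.228  0.171]
cornR (322.4, 284.2) [ 0.5608 -0.2089  0.172 ] [ 0.56  -0.209  0.169]
farR (366.2, 341.2) [ 0.5727 -0.3553  0.172 ] [ 0.582 -0.349  0.145]
bar slope deg 6.702028157937375 [ 0.47988725 -0.16127232  0.16329934]
((504.9840087890625, -288.4700927734375), (181.2955780029297, 164.4670867919922), 0.7094027996063232) [0.16822427 0.17124678 0.17607812]
tail [0.3427 0.3025 0.007 ]
tipU [0.5519 0.2032 0.014 ]
tipL [0.5251 0.1572 0.014 ]
barU [0.5038 0.2356 0.015 ]
barL [0.4812 0.1879 0.015 ]
```

View pics/c_tray.png

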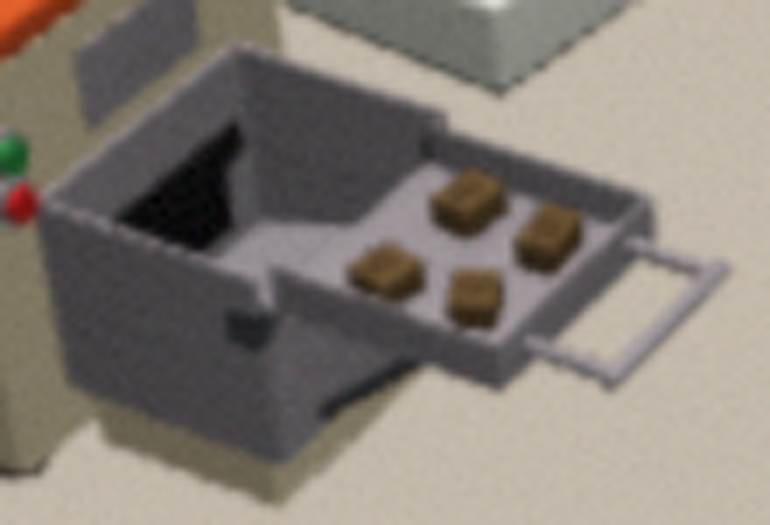

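The handle bar centre is about (0.482, -0.163, 0.159), with the crusher yawed about 6.4° (bar slope 6.7°, bar ends 6.0°, wall 6.5°). That puts the hinge near (0.504, -0.357). The bar comes out about 112 mm long and the end wall about 147 mm, which matches the sizes given. The tongs run from (0.343, 0.303) to tips near (0.538, 0.180). I'll hover over the handle and check with the wrist camera.

```bash
cat >> h.py <<'E'
TY=np.radians(6.4); ty=np.array([-np.sin(TY),np.cos(TY),0]); 
def down(yaxis):
    x=np.array([0,0,-1.]); y=np.array([yaxis[0],yaxis[1],0.]); y/=np.linalg.norm(y)
    return np.stack([x,y,np.cross(x,y)],1)
E
python3 - <<'E'
from h import *
q0=m.current_qpos();print(m.current_tcp_rot().round(2).tolist())
for s in (1,-1):
    R=down(s*ty); q=m.inverse_kinematics([.482,-.163,.24],R); print(s,None if q is None else np.round(q,2))
    if q is not None:
        for th in (0,.5,1.05):
            y=.195*np.cos(th)-.014*np.sin(th);z=.145+.195*np.sin(th)+.014*np.cos(th)
            pos=np.array([.482,-.163,0])-ty*(.195-y);pos[2]=z-.019
            q=m.inverse_kinematics(pos,R);print(th,None if q is None else np.round(q,2))
xa=np.array([.848,-.53,0]);ya=np.array([.53,.848,0])
for s in (1,-1):
    for p in ([.443,.24,.002],[.542,.165,.094]):
        q=m.inverse_kinematics(p,down(s*ya));print("tongs",s,None if q is None else np.round(q,2), down(s*ya)[:,2].round(2))
E
```

```text
[[0.0, 0.33, 0.94], [-0.0, 0.94, -0.33], [-1.0, -0.0, 0.0]]
1 [-0.42  0.27  1.75 -0.    1.13 -2.1 ]
0 [-0.42  0.4   1.84 -0.    0.9  -2.1 ]
0.5 [-0.47  0.3   1.72 -0.    1.12 -2.15]
1.05 [-0.59  0.32  1.52 -0.    1.3  -2.27]
-1 [-0.42  0.27  1.75 -0.    1.13  1.04]
0 [-0.42  0.4   1.84 -0.    0.9   1.04]
0.5 [-0.47  0.3   1.72 -0.    1.12  0.99]
1.05 [-0.59  0.32  1.52 -0.    1.3   0.87]
tongs 1 [ 0.4   0.63  1.91 -0.    0.6  -0.61] [ 0.85 -0.53  0.  ]
tongs 1 [ 0.21  0.56  1.72 -0.    0.87 -0.8 ] [ 0.85 -0.53  0.  ]
tongs -1 [ 0.4   0.63  1.91 -0.    0.6   2.53] [-0.85  0.53  0.  ]
tongs -1 [ 0.21  0.56  1.72 -0.    0.87  2.34] [-0.85  0.53  0.  ]
```

Run:
```python
from h import *
m.set_gripper(0.5,20)
m.move_ptp([.482,-.163,.23],down(-ty))
print(m.current_time(),m.current_ee_pos().round(4),m.current_grip_width(),m.current_force().round(2))
p,d,K,R,t=grab("wrist","w1.npz");cv2.imwrite("pics/w1.png",p[:,:,::-1])
P=cloud(d,K,R,t)
print(m.look_for("wrist","tray_handle")[:2])
s=P.reshape(-1,3);s=s[(s[:,2]>.150)&(s[:,2]<.172)]
e=(s[:,:2]-[.482,-.163])@ty[:2]; s=s[abs(e)<.02];e=e[abs(e)<.02];x=(s[:,:2]-[.482,-.163])@[ty[1],-ty[0]]
for a in np.arange(-.06,.061,.02):
    k=abs(x-a)<.01; print(a.round(2),k.sum(), np.percentile(e[k],[2,50,98]).round(4) if k.sum()>5 else "", s[k,2].max().round(4) if k.any() else "")
```

```text
4.775 [ 0.4822 -0.1625  0.23  ] 0.4960083189165795 [-0.85 -0.52  0.28]
[{'at': [0.5026, -0.2693, 0.1463], 'confidence': 0.68}]
-0.06 167 [-0.019  -0.0003  0.0071] 0.1663
-0.04 838 [-0.0192 -0.0028  0.007 ] 0.1658
-0.02 557 [-0.0047  0.0011  0.0069] 0.1663
0.0 576 [-0.0045  0.0011  0.0067] 0.1661
0.02 629 [-0.0044  0.0011  0.0066] 0.1665
0.04 809 [-0.0179 -0.      0.0064] 0.1663
0.06 692 [-0.0193 -0.004   0.0065] 0.1659
```

View pics/w1.png

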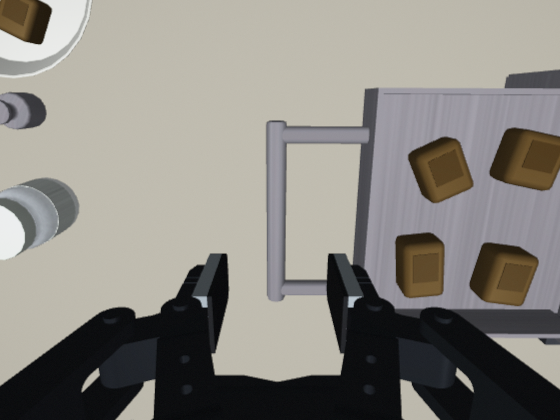

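The wrist view shows the bar (column ~276, rows 122–300) between the open fingers. It is only about 1 mm off centre across the jaws and its yaw agrees. Next I'll check the centre along the bar, then descend and pinch.

Run:
```python
from h import *
z=np.load("w1.npz");s=cloud(z["d"],z["K"],z["R"],z["t"]).reshape(-1,3)
s=s[(s[:,2]>.152)&(s[:,2]<.172)]
e=(s[:,:2]-[.482,-.163])@ty[:2];x=(s[:,:2]-[.482,-.163])@[ty[1],-ty[0]]
k=abs(e-.001)<.004;print("bar x range",np.percentile(x[k],[.5,99.5]));xc=np.percentile(x[k],[.5,99.5]).mean()
B=np.array([.482,-.163,.159])+ty*.0012+np.array([ty[1],-ty[0],0])*xc
print("bar",B.round(4)); np.save("B.npy",B)
m.move_l([B[0],B[1],.200],down(-ty),.15)
m.move_l([B[0],B[1],.140],None,.10)
print(m.current_force().round(2),m.current_ee_pos().round(4))
m.set_gripper(0.05,30)
print(m.current_time(),m.current_grip_width(),m.current_force().round(2),m.current_ee_pos().round(4))
```

```text
bar x range [-0.05470058  0.05965148]
bar [ 0.4843 -0.1615  0.159 ]
[0.2  0.04 0.53] [ 0.4847 -0.1617  0.1406]
6.3583 0.1318275489507464 [-0.5   4.47  5.91] [ 0.4845 -0.1613  0.1405]
```

```bash
cat >> h.py <<'E'
def barpos(B,th):
    y=.195*np.cos(th)-.014*np.sin(th);z=.145+.195*np.sin(th)+.014*np.cos(th)
    p=B-ty*(.195-y); p[2]=z-.0187; return p
E
python3 - <<'E'
from h import *
B=np.load("B.npy")
for th in [.12,.25,.4,.55,.7,.85,1.0]:
    m.move_l(barpos(B,th),None,.12)
    print(th,round(m.current_time(),2),m.current_force().round(1),round(m.current_grip_width(),4))
m.dwell(.4)
for c in("scene","side"):
    p=grab(c)[0];cv2.imwrite(f"pics/{c}_up.png",cv2.resize(p[110:200,110:260] if c=="scene" else p[240:420,200:440],None,fx=4 if c=="scene" else 3,fy=4 if c=="scene" else 3,interpolation=2)[:,:,::-1])
print(m.current_ee_pos().round(4))
E
```

```text
0.12 6.71 [ 3.2  5.6 -2.2] 0.1249
0.25 7.07 [2.9 7.5 0.1] 0.1247
0.4 7.46 [ 2.  12.4  3.4] 0.1261
0.55 7.85 [-0.8 16.5  8.9] 0.1281
0.7 8.24 [-4.7 21.  17.5] 0.1281
0.85 8.63 [-6.4 16.  19.5] 0.1255
1.0 9.03 [-5.  10.1 15.7] 0.1263
[ 0.4956 -0.2616  0.2998]
```

View pics/scene_up.png

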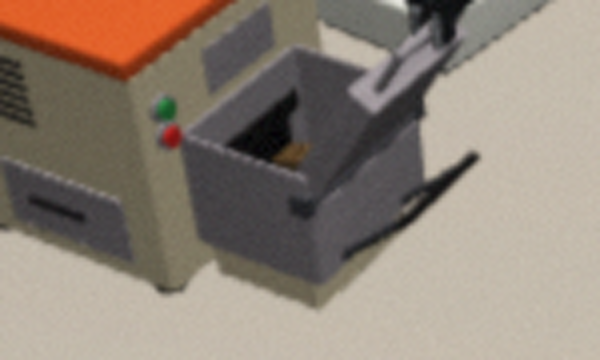

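View pics/side_up.png

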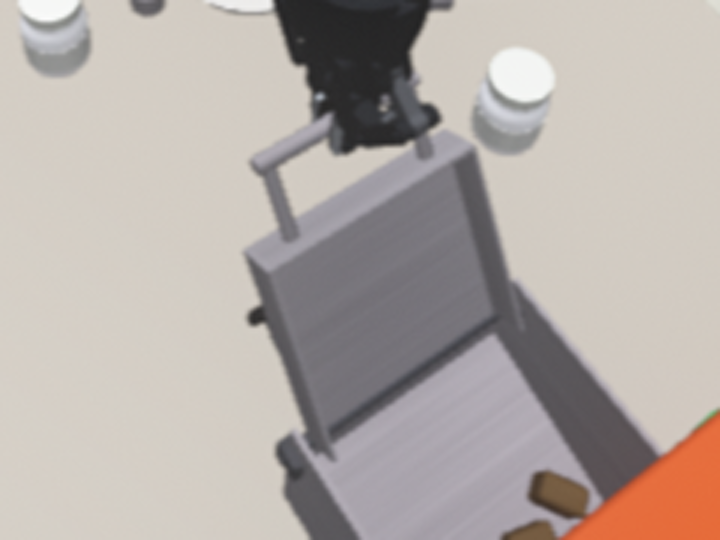

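The tray floor is visibly empty in the side view (crop 280–500, 180–430), and the lumps lie on the hopper floor. I'll lower it back along the same arc.

Run:
```python
from h import *
B=np.load("B.npy")
for th in [.85,.7,.55,.4,.25,.12,.03,0.]:
    m.move_l(barpos(B,th),None,.12 if th>.1 else .06)
    print(th,round(m.current_time(),2),m.current_force().round(1),round(m.current_grip_width(),4))
m.set_gripper(.5)
m.dwell(.1)
print(m.current_force().round(1))
m.move_l([B[0],B[1],.21],None,.15)
p,d,K,R,t=grab("wrist","w2.npz");cv2.imwrite("pics/w2.png",p[:,:,::-1])
s=cloud(d,K,R,t).reshape(-1,3);s=s[(s[:,2]>.152)&(s[:,2]<.175)]
e=(s[:,:2]-B[:2])@ty[:2];x=(s[:,:2]-B[:2])@[ty[1],-ty[0]]
k=(abs(e)<.02)&(abs(x)<.035);print("bar",np.percentile(e[k],[2,50,98]).round(4),s[k,2].max())
p=grab("side")[0];cv2.imwrite("pics/side_dn.png",cv2.resize(p[240:420,200:440],None,fx=3,fy=3,interpolation=2)[:,:,::-1])
print(m.current_time())
```

```text
0.85 9.92 [-3.3  8.1 10.7] 0.1273
0.7 10.31 [-0.7  5.9  3.9] 0.1254
0.55 10.7 [1.4 4.3 1.3] 0.1254
0.4 11.09 [1.4 5.8 1.2] 0.128
0.25 11.48 [1.4 5.4 0.2] 0.1236
0.12 11.84 [ 0.5  5.1 -0. ] 0.1288
0.03 12.28 [ 0.5  4.5 -0.4] 0.1233
0.0 12.53 [ 0.4  5.8 -1.1] 0.1268
[-0.7  0.8  0.1]
bar [-0.0058  0.0001  0.0057] 0.16628305217306288
13.7583
```

View pics/side_dn.png

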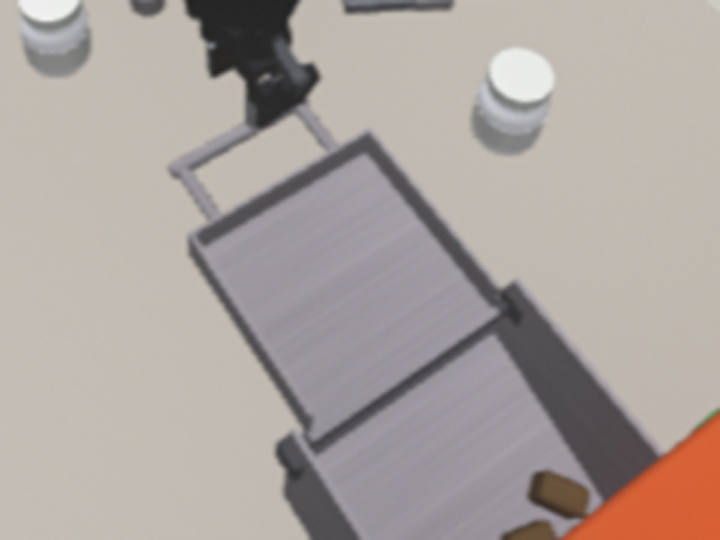

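View pics/w2.png

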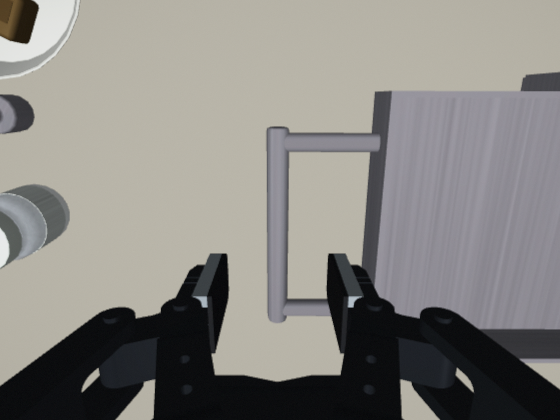

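The tray is back down and empty (bar top z 0.166, same place as before), and the lumps are in the hopper. Now I'll look at the tongs from behind, with the wrist camera.

Run:
```python
from h import *
B=np.load("B.npy")
m.move_l([B[0],B[1],.25],None,.25)
m.set_gripper(.8)
ya=np.array([.53,.848,0])
m.move_ptp([.373,.283,.19],down(ya))
m.dwell(.1)
p,d,K,R,t=grab("wrist","w3.npz");cv2.imwrite("pics/w3.png",p[:,:,::-1])
for n in("tongs_grip","tip_a","tongs"): print(n,[(x["at"],x["confidence"]) for x in m.look_for("wrist",n)[:3]])
print(m.current_time(),m.current_ee_pos().round(4))
```

```text
tongs_grip [([0.4681, 0.2351, 0.0183], 0.83)]
tip_a [([0.4229, 0.232, 0.0163], 0.98), ([0.47, 0.2322, 0.016], 0.82)]
tongs [([0.4726, 0.2284, 0.0123], 0.79)]
16.425 [0.3733 0.2828 0.19  ]
```

View pics/w3.png

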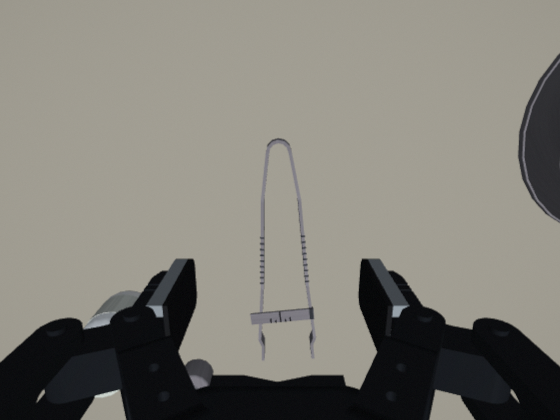

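The wrist view shows the tongs with their tail at (279,141), tips at (263,357) and (313,357), cross bar around row 316 fixed to the right (+y) arm, and ridged rests at rows 237–285. I'll refine the pose from these pixels and the depth.

Run:
```python
from h import *
z=np.load("w3.npz");K,R,t,d=z["K"],z["R"],z["t"],z["d"];P=cloud(d,K,R,t)
p=z["p"];c=p[130:370,220:345,::-1];cv2.imwrite("pics/w3c.png",cv2.resize(c[85:240],None,fx=5,fy=3.8,interpolation=2))
for n,u,v,h in [("tail",279,140,.014),("tipR",313,357,.014),("tipL",263,358,.014),("barL",252,318,.017),("barR",313,313,.017),("ridgeL",262,261,.014),("ridgeR",304.5,261,.014)]:
    print(n,onplane(u,v,h,K,R,t).round(4),P[v,int(u)].round(4))
roi=np.zeros(d.shape,bool);roi[130:370,240:325]=1
s=P[roi&(P[...,2]>.008)&(P[...,2]<.03)]
xa=np.array([.848,-.53]);xa/=np.linalg.norm(xa);ya=np.array([-xa[1],xa[0]])
o=np.array([.4435,.24]);x=(s[:,:2]-o)@xa;y=(s[:,:2]-o)@ya
print("x range",np.percentile(x,[0,.5,99.5,100]).round(4),"zmed",np.percentile(s[:,2],[5,50,99]))
for a in np.arange(-.11,.115,.01):
    k=abs(x-a)<.004
    if k.sum()>3:
        l=y[k];print(round(a,3),k.sum(),l.min().round(4),l.max().round(4),((l.min()+l.max())/2).round(4),s[k,2].max().round(4))
```

```text
tail [0.3435 0.303  0.014 ] [0.3435 0.303  0.0139]
tipR [0.5549 0.2132 0.014 ] [0.5558 0.2128 0.0129]
tipL [0.528  0.1678 0.014 ] [0.5286 0.1674 0.0131]
barL [0.4795 0.1859 0.017 ] [0.4804 0.1852 0.0153]
barR [0.5072 0.2409 0.017 ] [0.509  0.2402 0.0141]
ridgeL [0.4331 0.2276 0.014 ] [0.4335 0.2273 0.013 ]
ridgeR [0.4549 0.2624 0.014 ] [0.4548 0.262  0.0138]
x range [-0.1189 -0.1182  0.1086  0.1122] zmed [0.01229681 0.01388061 0.01651381]
-0.11 66 -0.0111 0.011 -0.0 0.015
-0.1 60 -0.0121 0.0138 0.0008 0.0154
-0.09 57 -0.0131 0.0158 0.0013 0.0153
-0.08 57 -0.0151 0.0177 0.0013 0.0149
-0.07 60 -0.0161 0.0197 0.0018 0.0153
-0.06 53 -0.0163 0.0208 0.0022 0.0152
-0.05 55 -0.0164 0.0219 0.0028 0.0151
-0.04 52 -0.0165 0.023 0.0033 0.0147
-0.03 54 -0.0175 0.0242 0.0033 0.0155
-0.02 56 -0.0176 0.0253 0.0039 0.0153
-0.01 57 -0.0178 0.0264 0.0043 0.0148
-0.0 53 -0.0181 0.0276 0.0048 0.0151
0.01 52 -0.0182 0.0288 0.0053 0.0148
0.02 54 -0.0184 0.0291 0.0054 0.0156
0.03 44 -0.0175 0.0303 0.0064 0.0148
0.04 45 -0.0187 0.0325 0.0069 0.0148
0.05 209 -0.0246 0.0347 0.0051 0.017
0.06 394 -0.028 0.0359 0.004 0.017
0.07 47 -0.027 0.0366 0.0048 0.0152
0.08 37 -0.0203 0.0378 0.0088 0.0151
0.09 64 -0.0203 0.0379 0.0088 0.015
0.1 39 -0.0174 0.0363 0.0095 0.0145
0.11 22 -0.0176 0.0375 0.01 0.0145
```

View pics/w3c.png

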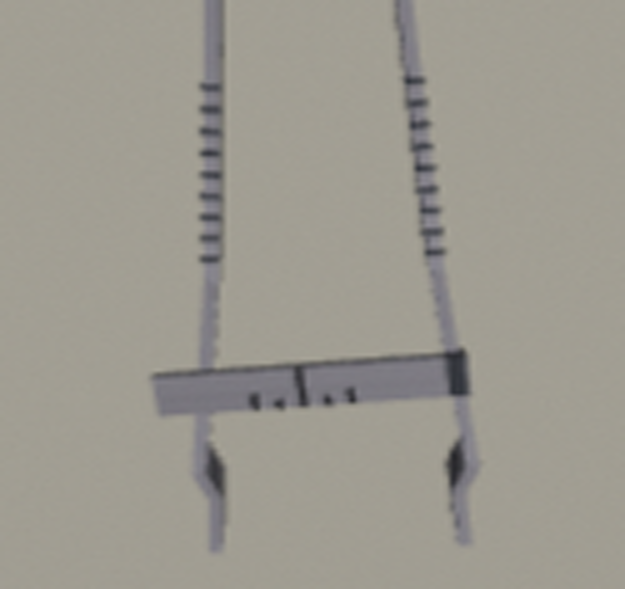

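The tongs' centre line measures -29.4° yaw, with the grip at (0.446, 0.244). Width there is 45.7 mm against 44 given, length 229 mm and top at z 14 mm, which all fit. I'll approach, stepping down with force checks.

Run:
```python
from h import *
a=np.radians(-29.4);xa=np.array([np.cos(a),np.sin(a),0]);ya=np.array([-xa[1],xa[0],0])
G=np.array([.446,.2441,0]); D=down(ya)
m.move_l([G[0],G[1],.10],D,.2)
m.move_l([G[0],G[1],.022],D,.12)
m.set_gripper(.62,20)
f0=m.current_force();print(m.current_time(),f0.round(2),m.current_grip_width())
for z in (.014,.008,.0045,.0015):
    m.move_l([G[0],G[1],z],D,.05)
    f=m.current_force();print(z,f.round(2),m.current_ee_pos().round(4))
    if f[2]-f0[2]>4: break
p,d,K,R,t=grab("wrist","w4.npz");cv2.imwrite("pics/w4.png",p[:,:,::-1])
print(m.current_time())
```

```text
18.2833 [-1.27 -0.19 -0.05] 0.6202901157587621
0.014 [1.09 0.23 0.44] [0.4457 0.244  0.0135]
0.008 [ 0.32  0.06 -0.  ] [0.4458 0.244  0.0076]
0.0045 [ 0.57 -0.18 -0.19] [0.4459 0.2441 0.0043]
0.0015 [ 0.3  -0.84 -0.05] [0.4459 0.244  0.0013]
19.4083
```

View pics/w4.png

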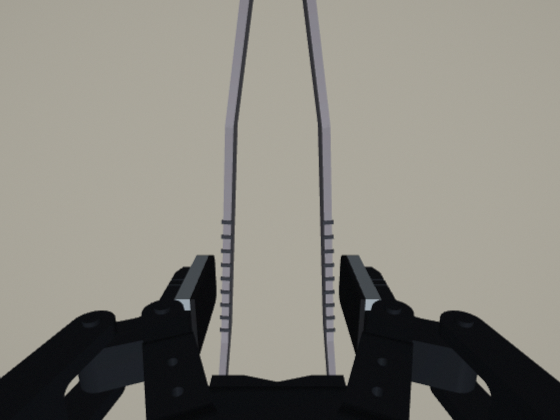

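Run:
```python
from h import *
for w in (.5,.45,.40):
    m.set_gripper(w,20);print(w,round(m.current_grip_width(),4),m.current_force().round(2),m.current_ee_pos().round(4))
D=m.current_tcp_rot();e=m.current_ee_pos()
m.move_l([.446,.2441,.05],None,.06)
m.move_l([.446,.2441,.12],None,.12)
m.dwell(.1)
print(m.current_time(),m.current_grip_width(),m.current_force().round(2))
p,d,K,R,t=grab("wrist","w5.npz");cv2.imwrite("pics/w5.png",p[:,:,::-1])
for c in("scene","side"):
    p=grab(c,c+"5.npz")[0];cv2.imwrite(f"pics/{c}5.png",cv2.resize(p[130:270,260:400] if c=="scene" else p[120:260,130:310],None,fx=4,fy=4,interpolation=2)[:,:,::-1])
```

```text
0.5 0.5054 [-0.   -0.73  2.38] [0.4461 0.2442 0.0016]
0.45 0.4506 [0.66 1.26 5.56] [0.4463 0.2442 0.0018]
0.4 0.4011 [-0.14  0.42  6.37] [0.4464 0.2443 0.0019]
21.9167 0.39949751447274867 [0.23 0.26 0.05]
```

View pics/w5.png

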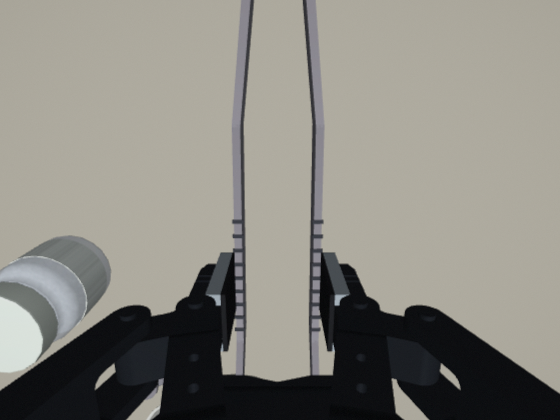

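View pics/side5.png

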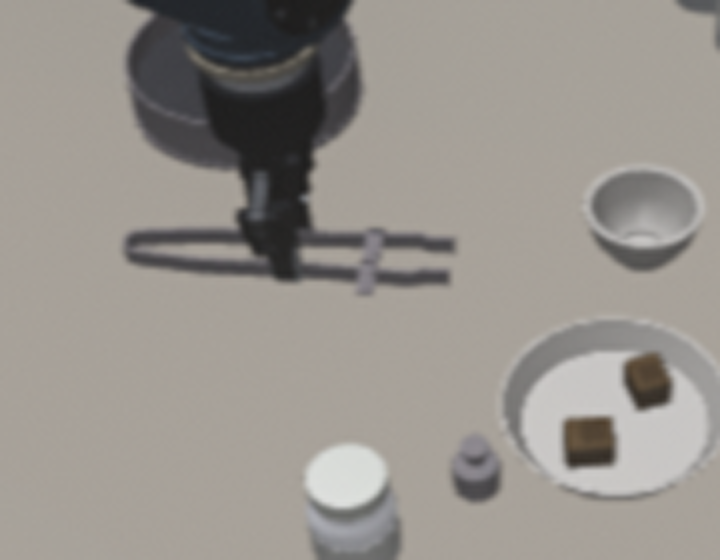

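View pics/scene5.png

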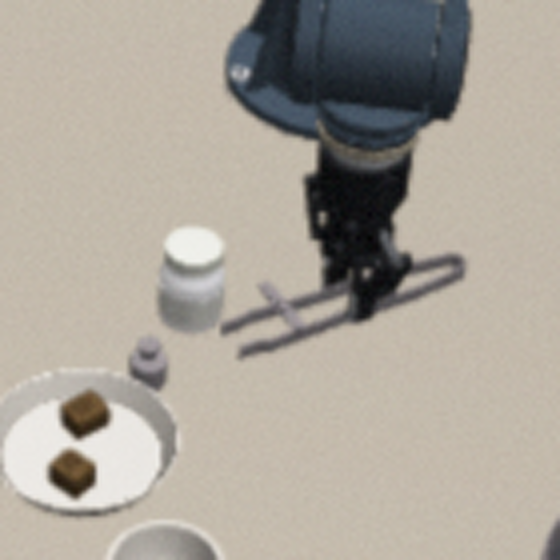

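The tongs are lifted and look level: in the side crop the tips are at (455,243) and (448,277), with the cross bar at (370,262). I'll now calibrate the squeeze by measuring the outer edges of the rests, relaxed (w4) against now (w5).

```bash
cat > meas.py <<'E'
from h import *
def edges(f,hplane,dbg=False):
    z=np.load(f);K,R,t=z["K"],z["R"],z["t"];g=z["p"].astype(float).sum(2)/3
    g=cv2.GaussianBlur(g,(0,0),.7)
    out={}
    for side in(0,1):
        pts=[]
        for v in range(135,232):
            row=g[v]
            bg=np.median(np.r_[row[205:225],row[340:350]])
            rng=range(212,275) if side==0 else range(346,285,-1)
            st=1 if side==0 else -1
            for u in rng:
                a,b=row[u],row[u+st]
                th=bg-14
                if a>th>=b: pts.append((u+st*(a-th)/(a-b),v));break
        pts=np.array(pts)
        W=np.array([onplane(u,v,hplane,K,R,t)[:2] for u,v in pts]);
        out[side]=W
    return out
def width(f,h,D,e,dbg=False):
    o=edges(f,h); x=D[:2,2];y=D[:2,1]   # tool z = tongs x, tool y = jaw
    L=[];r=[]
    for s in(0,1):
        X=(o[s]-e[:2])@x;Y=(o[s]-e[:2])@y
        k=np.ones(len(X),bool)
        for _ in range(4):
            c=np.polyfit(X[k],Y[k],1);k=abs(Y-np.polyval(c,X))<.0006
        L.append(c);r.append((k.sum(),X[k].min().round(4),X[k].max().round(4),np.std(Y[k]-np.polyval(c,X[k])).round(5)))
    L=np.array(L);dd=L[1]-L[0]
    return dd[1]*1000,dd[0],L.round(5).tolist(),r   # width at tool centre mm, relative slope
E
python3 - <<'E'
from meas import *
D=m.current_tcp_rot()
for f,e in(("w4.npz",[.4459,.2440,.0013]),("w5.npz",list(m.current_ee_pos()))):
    print(f,np.round(e,4)); print(width(f,e[2]+.0127,D,np.array(e)))
E
```

```text
w4.npz [0.4459 0.244  0.0013]
(np.float64(44.537027557562105), np.float64(0.11616381821698679), [[-0.05939, -0.02248], [0.05678, 0.02206]], [(np.int64(91), np.float64(-0.0597), np.float64(-0.0234), np.float64(4e-05)), (np.int64(91), np.float64(-0.0598), np.float64(-0.0234), np.float64(3e-05))])
w5.npz [0.4457 0.244  0.1194]
(np.float64(34.03679125591963), np.float64(0.021580315189188275), [[-0.01285, -0.01738], [0.00873, 0.01665]], [(np.int64(92), np.float64(-0.0598), np.float64(-0.0236), np.float64(7e-05)), (np.int64(91), np.float64(-0.0599), np.float64(-0.0236), np.float64(3e-05))])
```

Run:
```python
from meas import *
from scipy.optimize import least_squares
for f,c in(("side1.npz",(.635,.107)),("scene1.npz",(.635,.107))):
    z=np.load(f);P=cloud(z["d"],z["K"],z["R"],z["t"]).reshape(-1,3)
    r=np.hypot(P[:,0]-c[0],P[:,1]-c[1]);k=(r<.1)&(r>.07)&(P[:,2]>.02)&(P[:,2]<.032)
    q=P[k,:2];s=least_squares(lambda a:np.hypot(q[:,0]-a[0],q[:,1]-a[1])-a[2],[*c,.083],loss="soft_l1",f_scale=.002);print(f,k.sum(),s.x.round(4))
m.set_gripper(.377,20);m.dwell(.2)
e=m.current_ee_pos();D=m.current_tcp_rot();g=m.current_grip_width()
grab("wrist","w6.npz");w=width("w6.npz",e[2]+.0127,D,e);print(m.current_time(),g,g*85,w[0],w[1],w[2])
```

```text
side1.npz 195 [0.6261 0.0958 0.0823]
scene1.npz 214 [0.6307 0.0939 0.0811]
22.5333 0.38012812061603135 32.31089025236267 32.28409044547338 0.005168388327536156 [[-0.00379, -0.01633], [0.00138, 0.01596]]
```

Camera and gripper readings agree (32.3 mm), with a residual opening angle of 0.005 rad, so it needs about 0.4 mm more. The dish-centre estimates disagree, though: the circle fit gives (0.628,0.095) and the network (0.635,0.107). I'll check that with the rim overlay.

```bash
python3 - <<'E'
from meas import *
from scipy.optimize import minimize
res={}
for f in("side1.npz","scene1.npz"):
    z=np.load(f);K,R,t,p=z["K"],z["R"],z["t"],z["p"]
    g=cv2.GaussianBlur(p.astype(np.float32),(0,0),.6).max(2)
    hsv=cv2.cvtColor(p,cv2.COLOR_RGB2HSV)
    # white/grey (low saturation) dish mask vs tan bench
    a=np.linspace(0,2*np.pi,240)
    gx,gy=cv2.Sobel(hsv[...,1].astype(np.float32),5,1,0),cv2.Sobel(hsv[...,1].astype(np.float32),5,0,1)
    S=cv2.GaussianBlur(hsv[...,1].astype(np.float32),(0,0),1)
    def samp(img,x,y,r,h):
        q=np.array([proj([x+r*np.cos(b),y+r*np.sin(b),h],K,R,t) for b in a]).astype(np.float32)
        return cv2.remap(img,q[:,:1],q[:,1:],1).ravel()
    def cost(xy): return -(samp(S,*xy,.090,.024)-samp(S,*xy,.080,.026)).mean()
    best=min(((cost((x,y)),x,y) for x in np.arange(.605,.665,.004) for y in np.arange(.075,.13,.004)))
    s=minimize(cost,best[1:],method="Nelder-Mead",options=dict(xatol=2e-4));print(f,best,s.x.round(4),s.fun)
    im=cv2.resize(p[:,:,::-1],None,fx=4,fy=4,interpolation=2)
    for xy,col in((s.x,(0,0,255)),((.635,.107),(0,255,0)),((.628,.095),(255,0,0))):
        q=np.array([(proj([xy[0]+.085*np.cos(b),xy[1]+.085*np.sin(b),.026],K,R,t)+.5)*4 for b in a]).astype(int)
        cv2.polylines(im,[q.reshape(-1,1,2)],True,col,1)
    c=(proj([.635,.105,.02],K,R,t)*4).astype(int);cv2.imwrite("pics/dish_"+f[:4]+".png",im[c[1]-150:c[1]+150,c[0]-200:c[0]+200])
E
python3 -c "
import cv2,numpy as np
cv2.imwrite('pics/dish2.png',np.hstack([cv2.imread('pics/dish_side.png'),cv2.imread('pics/dish_scen.png')]))"
```

```text
side1.npz (np.float32(-11.245652), np.float64(0.625), np.float64(0.09500000000000001)) [0.6245 0.0961] -11.413249015808105
scene1.npz (np.float32(-9.49216), np.float64(0.625), np.float64(0.09100000000000001)) [0.627  0.0925] -9.835569381713867
```

View pics/dish2.png

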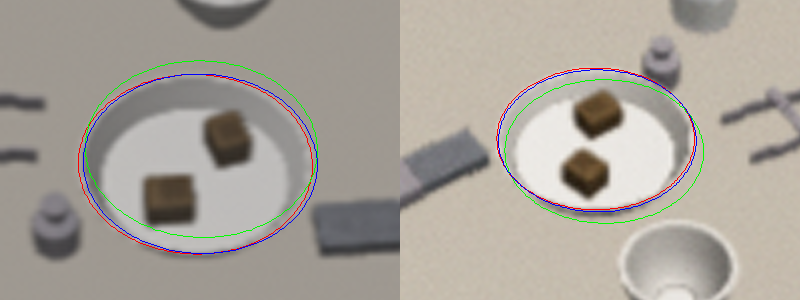

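The overlay puts the rim's middle at about (0.627, 0.0945): the red and blue circles lie on the rim in both views and the green network estimate doesn't. Finish the squeeze and carry the tongs over.

Run:
```python
from meas import *
def rep(n):
    e=m.current_ee_pos();D=m.current_tcp_rot();g=m.current_grip_width()
    grab("wrist",n);w=width(n,e[2]+.0127,D,e);print(round(m.current_time(),2),e.round(4),round(g*85,2),round(w[0],2),round(w[1],4),w[2],m.current_force().round(2))
m.set_gripper(.3725,20);m.dwell(.2);rep("w7.npz")
a=np.radians(-29.4);T=np.array([.627,.0945])-.107*np.array([np.cos(a),np.sin(a)])
m.move_l([T[0],T[1],.12],None,.1)
m.move_l([T[0],T[1],.095],None,.05)
m.dwell(.4);rep("w8.npz")
for c in("scene","side"):
    p=grab(c,c+"8.npz")[0];cv2.imwrite(f"pics/{c}8.png",cv2.resize(p[165:285,240:380] if c=="scene" else p[150:270,180:340],None,fx=5,fy=5,interpolation=2)[:,:,::-1])
```

```text
23.0 [0.446  0.2441 0.12  ] 31.71 31.9 0.0016 [[-0.00197, -0.01614], [-0.00039, 0.01576]] [-0.08  0.79 -1.75]
25.56 [0.5338 0.147  0.0951] 31.74 31.9 0.0013 [[-0.00166, -0.01613], [-0.00035, 0.01577]] [ 0.65 -0.41 -1.02]
```

View pics/side8.png

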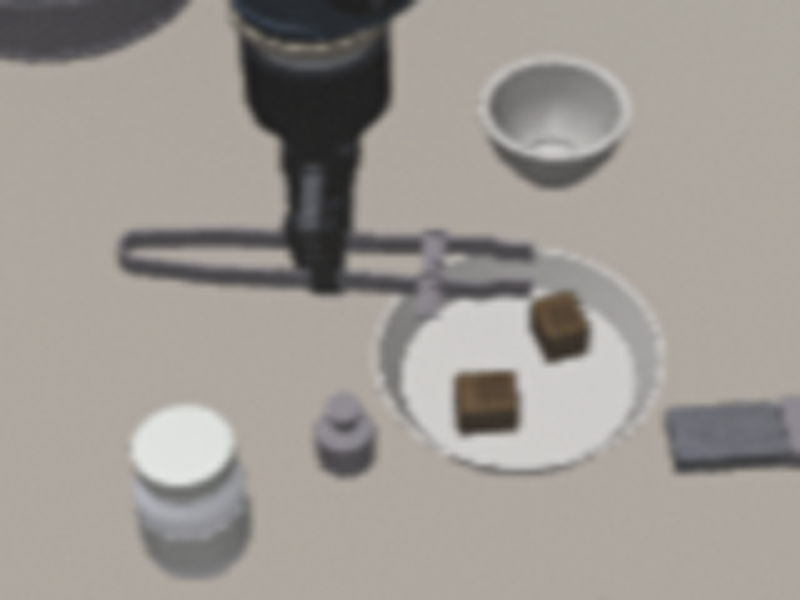

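View pics/scene8.png

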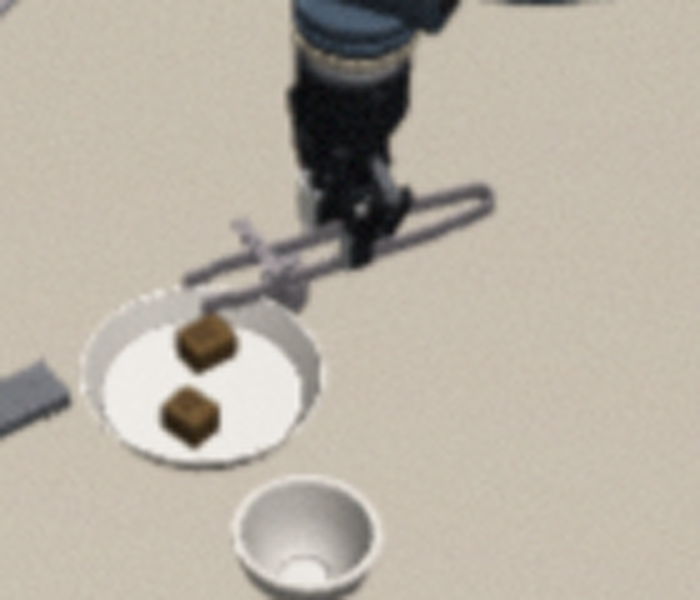

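Run:
```python
from meas import *
S,C=np.load("side8.npz"),np.load("scene8.npz")
def tri(ps,pc):
    M=lambda z:z["K"]@np.c_[z["R"],z["t"]]
    X=cv2.triangulatePoints(M(S),M(C),np.array(ps,float),np.array(pc,float)).ravel();return X[:3]/X[3]
s=lambda x,y:(180+(x+.5)/5-.5,150+(y+.5)/5-.5);c=lambda x,y:(240+(x+.5)/5-.5,165+(y+.5)/5-.5)
A=tri(s(533,254),c(205,307));Bt=tri(s(532,287),c(187,281));print(A.round(4),Bt.round(4),np.linalg.norm(A-Bt),((A+Bt)/2).round(4))
T=tri(s(122,250),c(492,200));print("tail",T.round(4))
a=np.radians(-29.4);xa=np.array([np.cos(a),np.sin(a)]);e=np.array([.5338,.147])
for n,z in(("side",S),("scene",C)):
    P=cloud(z["d"],z["K"],z["R"],z["t"]).reshape(-1,3)
    k=(P[:,2]>.08)&(P[:,2]<.112);q=P[k];x=(q[:,:2]-e)@xa;y=(q[:,:2]-e)@[-xa[1],xa[0]]
    k=(abs(y)<.045)&(x>-.14)&(x<.14);q,x,y=q[k],x[k],y[k];print(n,"x ext",x.min().round(4),x.max().round(4))
    for lo,hi in((-.12,-.08),(-.08,-.04),(.03,.05),(.075,.095),(.095,.12)):
        j=(x>lo)&(x<hi)&(q[:,2]>.09);print((lo,hi),j.sum(),np.median(q[j,2]).round(4),np.percentile(q[j,2],90).round(4))
```

```text
[0.6359 0.1009 0.0989] [0.6236 0.0778 0.1005] 0.02629991183919981 [0.6297 0.0894 0.0997]
tail [0.4315 0.2036 0.0981]
side x ext -0.1184 0.1107
(-0.12, -0.08) 117 0.1 0.1057
(-0.08, -0.04) 123 0.1006 0.1055
(0.03, 0.05) 55 0.0988 0.1055
(0.075, 0.095) 59 0.1009 0.106
(0.095, 0.12) 50 0.1005 0.1054
scene x ext -0.1156 0.1167
(-0.12, -0.08) 63 0.1042 0.1087
(-0.08, -0.04) 53 0.1039 0.1094
(0.03, 0.05) 35 0.103 0.1098
(0.075, 0.095) 39 0.105 0.1107
(0.095, 0.12) 42 0.1032 0.1098
```

Run:
```python
import numpy as np,cv2
a,b=[cv2.resize(np.load(f)["p"][:,:,::-1],(400,300)) for f in("side8.npz","scene8.npz")]
cv2.imwrite("pics/final.png",np.hstack([a,b]))
```

```text
(no output)
```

View pics/final.png

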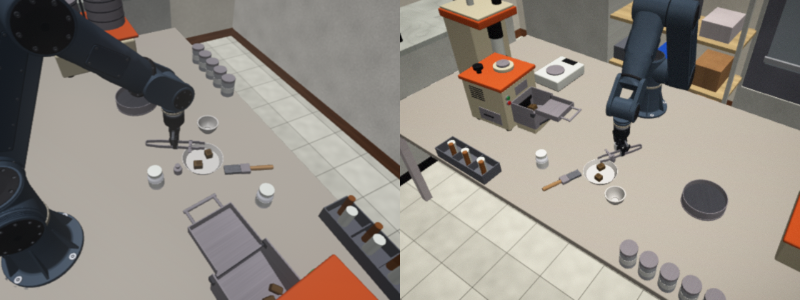

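Both views show the tray down and empty (left picture 225,240), the other bench items where they were, and the tongs over the dish. I'll do a final steadiness reading, then hand in.

Run:
```python
from bench import manip as m
m.dwell(.5)
print(m.current_grip_width()*85,m.current_ee_pos().round(4),abs(m.current_joint_vel()).max(),m.current_time())
m.sign_off();print("done",m.current_time())
```

```text
31.781785823563858 [0.5338 0.147  0.095 ] 0.0013100707408642634 26.1583
the job is handed in; nothing more can be done
the job is handed in; nothing more can be done
```

I tipped the lumps into the hopper, set the empty tray back on its rest, and handed in at about 26 s. I am now holding the tongs squeezed to the line over the dish.

**Tray:** I swung it to about 1.0 rad. The pictures show it empty and back down, with the bar top at the same height as before (0.166 m). Only two of the four lumps are visible in the hopper; the cabinet hides the rest. None are left in the tray or seen on the bench.

**Gap:** It should be about 24 mm, to within half a millimetre or so, and it was steady.
- The fingers read 31.7–31.8 mm against a nominal 32, which gives tips about 23.5 mm apart.
- The wrist camera gave 31.9 mm, or about 23.8 mm at the tips.
- The finger rests are parallel to 0.001 rad, which suggests about 24.3 mm.
- A rough two-camera measurement between the arm centre lines at the tips gave 26 mm; it includes the arm thickness, so I relied on the others.

**Position:** The tips are about 0.100 m above the bench and the tongs level to a few mm. They are within about 3 mm of the dish middle at (0.627, 0.0945).

**Disagreement:** The network placed the dish middle about 15 mm away, at (0.635, 0.107). I used the rim fit instead, because its overlay matched the rim in both views.

The other things on the bench and the lumps in the dish look unmoved in the final pictures.

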